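Shut the kit case and hold up the fullest hardware tin

ROBOT

A 7-joint arm with a two-finger parallel gripper is mounted at the origin on the work surface. World frame = base frame: x ahead of the robot, y to its left, z up, the work surface at z = 0. Lengths are in m, angles in rad, forces in N, time in s.
With the tool pointing down it reaches from about 0.4 to 0.85 m from the base axis. Payload 10.4 kg.
Tool frame: the origin (TCP) lies midway between the tips of the shut fingers; the grasp point (between the pads) lies 19 mm behind it (manip.hold_point_z is the distance from the TCP to the grasp point, in m); z points along the fingers, y is the line along which they close (so a half turn about z gives the same grasp; the last joint's range is limited). The gripper opens to 85 mm and grips with 20 to 120 N. Pads are 22 mm wide; open, the fingers measure 114 mm over their backs; the gripper's body (76 mm by 85 mm) begins 54 mm behind the grasp point. The pads swing forward as they close: fully open they stand 13 mm farther back than shut.
Start: joints at [1.094, 0.332, -0.065, 1.46, 0.022, 1.35, -0.088], TCP at [0.274, -0.562, 0.231] pointing down, gripper open.
Joint ranges: [-2.6, 2.6], [-0.5, 2.12], [-1.47, 1.34], [0.16, 2.42], [-1.27, 4.41], [0.06, 2.06], [-2.6, 2.6]. Speed limits (rad/s): [2.22, 2.22, 2.79, 2.79, 3.14, 3.14, 3.14].

INTERFACE

Orientations are given as a unit quaternion [x, y, z, w].
In Python, from workcell import manip, eyes, job gives the robot as it stands.
- The arm moves only by the shell command python3 -m crank 'ROWS' [FORCE]. ROWS is JSON, a list that holds one entry, the list of rows, each a list of 7 numbers: the finger opening in cm, from 0 to 8.54, then the shift along the world's x, y, z in cm, then the turn, a rotation vector about the world's x, y, z in degrees. In form: [[[hand, x, y, z, ax, ay, az], ...]]. A call has 1 to 20 rows; each row shifts and turns the commanded pose from where the row before left it; what a row does not reach is not made up. A row lasts 1/8 s, in which the tool goes at most 62.5 mm and 10.7 degrees, less where a joint would pass 70% of its speed; a pose out of reach is approached as far as the arm can. A call with a gripper value outside its range is refused whole. The fingers move at their own pace and stop on an object; FORCE is the grip in N (left out, the last holds). Time passes only in rows, so rows that do not move let the fingers close. It gives the time, the measured TCP pose, the force, the opening and the grip force at its end, in the units of the state.
- manip.get_obs(): the state, without advancing time (a new reading comes with each control period).
- eyes.camera(name): name is "scene" or "top" or "wrist"; returns (picture, depth): 384x512x3 uint8, red, green, blue; 384x512 float32, m along the optical axis (not along the pixel's ray), 0 where there is no reading.
- eyes.camera_params(name): a dict with "fx", "fy", "cx", "cy" (pixels), "world_from_camera" (4x4, takes a point from camera to world coordinates); the wrist camera has in their place "hand_eye" (4x4, takes a point from camera to tool coordinates, whose origin is the TCP and whose axes are the flange's). Camera axes: x right, y down, z forward; pixel columns grow to the right and rows downward; lengths in m; the calibration is good to about 2 mm. A picture is of the moment at which its call begins: read the wrist's pose just before it. camera_params takes no time and is no camera call.
- job.hand_in(): hands the job in; it is judged then, once.
The state is a dict: "clock": time; "joint_pos": joint angles; "joint_velocities": joint speeds; "tau": joint torques, N m; "position": TCP position; "ee_rot": TCP orientation; "ft_force": force on the tool from outside, world axes, zero at the start; "torque": the same for the moment, N m; "grip_width": opening from 0.0 (shut) to 1.0 (fully open); "grasp_force": force on a finger pad.
Only numpy, scipy, OpenCV 4.12 (cv2) and the standard library are available. Lean on these libraries where they do the work, as an engineer would, in place of code of your own. Each camera call takes 0.05 s, during which the arm holds its last target. There are 200 camera calls.

TASK

The knob kit in the black case is packed: first lower its hinged lid fully closed, before lifting any tin. Then heft the three identical metal tins to find the heaviest - the full one, which ships with this kit - and finish holding it in the gripper, upright and still, about 10 cm above the middle of the closed case, resting on nothing; do not put it down or let go. Leave the two lighter tins standing upright on the bench, and do not disturb the desoldering pump, the power jack or the bare enclosure.

Things in the scene. Friction and masses are not known exactly. Their poses are not given: they have to be found in the camera images.
- case_lid (a joint): Lid of the black plastic case, hinged along the case's far edge: 0 = fully closed, growing as it opens (rad); starts between 0.6 and 1.2. The stiff hinge (about 0.14 N m of friction) keeps it where it is left; about 0.5 to 1.5 N on its outer face near the free edge closes it
- lid_edge (a point): Middle of the lid's free edge, on its outer face (the top face when closed). The lid is a flat plate 150 mm from hinge to free edge, 200 mm wide, 6 mm thick, with no handle. Own x points from the free edge to the hinge, own y along the edge, own z out of the outer face
- lid_hinge (a point): Middle of the lid's hinge line, on the lid's underside, 50 mm above the bench, at the case's far side; turns with the lid
- case_mid (a point): Centre of the closed lid's top face, 56 mm above the bench; fixed to the case. The case is screwed to the bench, 150 mm along its own x (front to hinge) by 200 mm along y; own x points from the case's front to its hinge, z up
- tin_a_mid (a point): One of three bare-metal screw-top tins that look exactly alike: upright cylinder, 56 mm diameter, 62 mm tall, contents shift under 3 mm. Point at its centre, 31 mm above its underside; own z up. They stand in a row to the right of the case, centres at least 80 mm apart. They weigh 0.15 to 0.7 kg, the heaviest at least 0.15 kg more than the others; which one it is changes each time.
- tin_b_mid (a point): One of three bare-metal screw-top tins that look exactly alike: upright cylinder, 56 mm diameter, 62 mm tall, contents shift under 3 mm. Point at its centre, 31 mm above its underside; own z up. They stand in a row to the right of the case, centres at least 80 mm apart. They weigh 0.15 to 0.7 kg, the heaviest at least 0.15 kg more than the others; which one it is changes each time.
- tin_c_mid (a point): One of three bare-metal screw-top tins that look exactly alike: upright cylinder, 56 mm diameter, 62 mm tall, contents shift under 3 mm. Point at its centre, 31 mm above its underside; own z up. They stand in a row to the right of the case, centres at least 80 mm apart. They weigh 0.15 to 0.7 kg, the heaviest at least 0.15 kg more than the others; which one it is changes each time.
- pump: Red plastic desoldering pump lying on the bench beyond the tins, about 180 mm long along its own x, 22 mm thick; leave alone. Origin at its underside near the middle
- jack: Silver DC power jack, a 14 x 20 x 11 mm block with a 12 mm nose, lying on the bench between tins and case; leave alone. Origin at the centre of its underside
- enclosure: Bare aluminium pedal enclosure with drilled holes, 112 (own x) x 60 x 31 mm, lying on the bench beyond the case and tins; leave alone. Origin at the centre of its underside
Not all that is in view belongs to the job. What is shaped like the part that bears tin_c_mid but orange or yellow is not meant. Leave any green look-alike of the part that bears tin_b_mid alone.

How it is judged:
On the way, in this order (a step that is already met when the one before it is completed fails the run):
1. the case lid is fully closed (value of joint case_lid below 0.05 rad), for 0.2 s.
2. with the lid closed, the heaviest tin is lifted in the gripper while the two lighter ones stand on the bench (value of joint case_lid below 0.05 rad and ((height (world z) of tin_a_mid above 0.05 m and contact force between the fingers and tin_a above 1 N and contact force between tin_b and table between 0.5 and 4 N and contact force between tin_c and table between 0.5 and 4 N) or (height (world z) of tin_b_mid above 0.05 m and contact force between the fingers and tin_b above 1 N and contact force between tin_a and table between 0.5 and 4 N and contact force between tin_c and table between 0.5 and 4 N) or (height (world z) of tin_c_mid above 0.05 m and contact force between the fingers and tin_c above 1 N and contact force between tin_a and table between 0.5 and 4 N and contact force between tin_b and table between 0.5 and 4 N))), for 0.2 s.
At the end, for the whole second after the job is handed in: Lid closed (within 0.05 rad); the heaviest tin still in the fingers, within 0.3 rad of upright, centre 125 mm or more above the bench and within 60 mm of the case middle sideways, touching neither case nor tins; the other two at rest upright (0.15 rad) on the bench, not touched by the fingers (value of joint case_lid below 0.05 rad and linear speed of each of tin_a, tin_b, tin_c below 0.05 m/s and ((height (world z) of tin_a_mid above 0.125 m and horizontal distance between tin_a_mid and case_mid below 0.06 m and angle between tin_a_mid's own z axis and vertical below 0.3 rad and contact force between the fingers and tin_a above 1 N and contact force between tin_a and case below 0.1 N and contact force between tin_b and table between 0.5 and 4 N and contact force between tin_c and table between 0.5 and 4 N and height (world z) of each of tin_b_mid, tin_c_mid below 0.04 m and angle between each of tin_b_mid, tin_c_mid's own z axis and vertical below 0.15 rad and contact force between each of tin_b, tin_c and tin_a below 0.1 N and contact force between the fingers and tin_b below 0.1 N and contact force between the fingers and tin_c below 0.1 N) or (height (world z) of tin_b_mid above 0.125 m and horizontal distance between tin_b_mid and case_mid below 0.06 m and angle between tin_b_mid's own z axis and vertical below 0.3 rad and contact force between the fingers and tin_b above 1 N and contact force between tin_b and case below 0.1 N and contact force between tin_a and table between 0.5 and 4 N and contact force between tin_c and table between 0.5 and 4 N and height (world z) of each of tin_a_mid, tin_c_mid below 0.04 m and angle between each of tin_a_mid, tin_c_mid's own z axis and vertical below 0.15 rad and contact force between each of tin_a, tin_c and tin_b below 0.1 N and contact force between the fingers and tin_a below 0.1 N and contact force between the fingers and tin_c below 0.1 N) or (height (world z) of tin_c_mid above 0.125 m and horizontal distance between tin_c_mid and case_mid below 0.06 m and angle between tin_c_mid's own z axis and vertical below 0.3 rad and contact force between the fingers and tin_c above 1 N and contact force between tin_c and case below 0.1 N and contact force between tin_a and table between 0.5 and 4 N and contact force between tin_b and table between 0.5 and 4 N and height (world z) of each of tin_a_mid, tin_b_mid below 0.04 m and angle between each of tin_a_mid, tin_b_mid's own z axis and vertical below 0.15 rad and contact force between each of tin_a, tin_b and tin_c below 0.1 N and contact force between the fingers and tin_a below 0.1 N and contact force between the fingers and tin_b below 0.1 N))); the arm keeps its last pose, push and grip.
It fails at once if a tin is lifted while the lid is still open (value of joint case_lid above 0.15 rad and height (world z) of any of tin_a_mid, tin_b_mid, tin_c_mid above 0.05 m).
It fails at once if a tin is tipped over (angle between any of tin_a_mid, tin_b_mid, tin_c_mid's own z axis and vertical above 1 rad).
It fails at once if the desoldering pump is pushed more than 30 mm from its place (distance of pump from where it was at the start of the episode above 0.03 m).
It fails at once if the power jack is pushed more than 30 mm from its place (distance of jack from where it was at the start of the episode above 0.03 m).
It fails at once if the metal enclosure is pushed more than 30 mm from its place (distance of enclosure from where it was at the start of the episode above 0.03 m).
It also fails if it takes over 72 s, if anything falls off the work surface, if the arm or the gripper's body presses on something with over 40 N, if the wrist force passes 120 N, or if a joint passes its speed limit or range.

## Working session

There is one attempt and no reset: what is moved stays moved. The work goes in short steps, Python scripts to look and compute and a shell command to move; the robot and the scene stay as the last step left them, time stands still between calls to the robot, and variables do not carry over. Pictures are saved under pics/ and viewed, at most 10 in all, crops included, and the job is handed in when it is done.

```bash
ls; mkdir -p pics; python3 - <<'E'
from workcell import manip, eyes, job
import cv2, numpy as np
for n in ("scene","top"):
    p,d=eyes.camera(n); cv2.imwrite(f"pics/{n}0.png",p[:,:,::-1]); np.savez(f"{n}0.npz",p=p,d=d)
    c=eyes.camera_params(n); print(n,{k:np.round(v,3).tolist() for k,v in c.items()})
o=manip.get_obs(); print({k:np.round(v,3).tolist() for k,v in o.items()}); print(manip.hold_point_z)
E
```

```text
pics
scene {'fx': 479.977, 'fy': 479.977, 'cx': 259.012, 'cy': 183.744, 'world_from_camera': [[-0.363, 0.583, -0.727, 1.275], [0.932, 0.219, -0.289, 0.285], [-0.01, -0.782, -0.623, 0.665], [0.0, 0.0, 0.0, 1.0]]}
top {'fx': 447.78, 'fy': 447.78, 'cx': 263.475, 'cy': 190.7, 'world_from_camera': [[-0.0, -0.993, 0.121, 0.457], [-1.0, 0.0, -0.001, -0.013], [0.001, -0.121, -0.993, 0.993], [0.0, 0.0, 0.0, 1.0]]}
{'clock': 0.1, 'joint_pos': [1.094, 0.333, -0.065, 1.461, 0.022, 1.35, -0.088], 'joint_velocities': [0.001, -0.001, -0.002, 0.001, 0.001, 0.0, 0.001], 'tau': [0.002, -62.675, 0.05, -39.244, 0.016, 0.007, -0.0], 'position': [0.274, -0.561, 0.231], 'ee_rot': [0.974, 0.225, -0.0, -0.001], 'ft_force': [-0.507, 0.376, -0.292], 'torque': [-0.044, 0.067, -0.022], 'grasp_force': 0.0, 'grip_width': 1.004}
0.0187
```

View pics/top0.png

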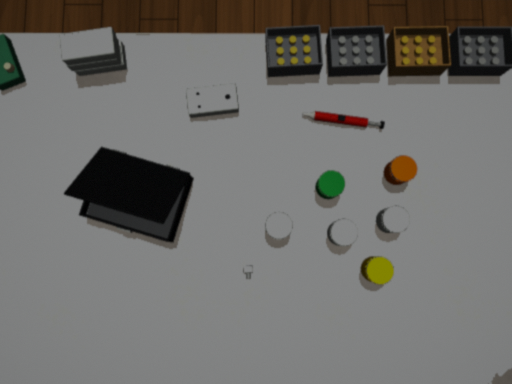

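View pics/scene0.png

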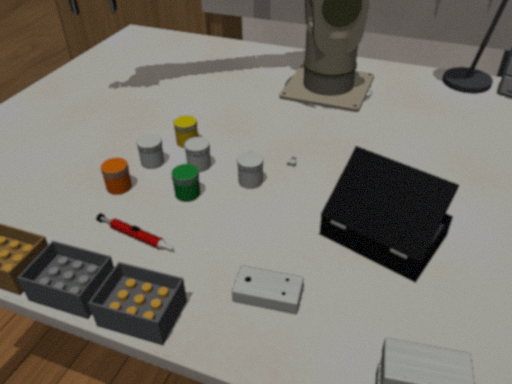

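The top view shows the black case at about (135,195). The silver tins are at (279,226), (343,233) and (395,220). The green (331,184), orange (402,169) and yellow (379,270) tins are decoys, so only the three bare-metal ones fit. The jack is at (248,270), the pump at (342,119) and the enclosure at (213,100). Next I measure the tins and the lid, with one enlarged crop to confirm.

```bash
cat > h.py <<'E'
from workcell import manip, eyes, job
import cv2, numpy as np
from scipy.spatial.transform import Rotation as R
def cloud(n,d):
    c=eyes.camera_params(n); v,u=np.indices(d.shape)
    P=np.stack([(u-c["cx"])/c["fx"]*d,(v-c["cy"])/c["fy"]*d,d,np.ones_like(d)],-1)
    return (P@np.array(c["world_from_camera"]).T)[...,:3]
def ray(n,u,v,z):
    c=eyes.camera_params(n); T=np.array(c["world_from_camera"])
    r=T[:3,:3]@[(u-c["cx"])/c["fx"],(v-c["cy"])/c["fy"],1]; return T[:3,3]+r*(z-T[2,3])/r[2]
def load(n):
    f=np.load(n+"0.npz"); return f["p"],f["d"]
E
python3 - <<'E'
from h import *
np.set_printoptions(precision=4,suppress=True)
p,d=load("top"); W=cloud("top",d)
for u,v in((279,226),(343,233),(395,220),(331,184),(379,270),(402,169)):
    w=W[v-25:v+25,u-25:u+25].reshape(-1,3); z=w[:,2]; m=(abs(z-.062)<.008)
    m&=np.linalg.norm(w[:,:2]-ray("top",u,v,.062)[:2],axis=1)<.04
    (cx,cy),r=cv2.minEnclosingCircle(w[m][:,:2].astype(np.float32))
    print((u,v),ray("top",u,v,.062)[:2],m.sum(),np.median(w[m],0),cx,cy,r)
for n,box in(("top",(60,140,200,245)),("scene",(315,145,460,280))):
    p,d=load(n); W=cloud(n,d); x0,y0,x1,y1=box
    s=W[y0:y1,x0:x1]; g=p[y0:y1,x0:x1].max(-1)
    for t in (25,):
        m=(g<t)&(d[y0:y1,x0:x1]>0)&(s[...,2]>.03); q=s[m]; print(n,m.sum(),q.min(0),q.max(0))
    # RANSAC-less: print grid
    for v in range(0,y1-y0,12): print([tuple(np.round(s[v,u]*1000).astype(int).tolist()) for u in range(0,x1-x0,14)])
im=cv2.resize(p[140:290,90:470],None,fx=2.1,fy=2.1,interpolation=2)
cv2.imwrite("pics/crop1.png",im[:,:,::-1])
E
```

```text
(279, 226) [ 0.4958 -0.0461] 598 [ 0.4978 -0.0451  0.0618] 0.4981458783149719 -0.045250304043293 0.0288922768086195
(343, 233) [ 0.4813 -0.1786] 612 [ 0.4834 -0.1803  0.0616] 0.483793169260025 -0.18079546093940735 0.02904285490512848
(395, 220) [ 0.5082 -0.2873] 604 [ 0.5104 -0.2881  0.0614] 0.5115067958831787 -0.28889963030815125 0.02914942242205143
(331, 184) [ 0.5837 -0.1557] 583 [ 0.5858 -0.1558  0.0616] 0.5860732197761536 -0.15673024952411652 0.028896387666463852
(379, 270) [ 0.4057 -0.2508] 627 [ 0.4057 -0.2518  0.0617] 0.40598854422569275 -0.2525370717048645 0.028969421982765198
(402, 169) [ 0.6156 -0.3059] 585 [ 0.6179 -0.3088  0.0614] 0.6184329390525818 -0.3090488016605377 0.029222004115581512
top 5899 [0.4671 0.1444 0.03  ] [0.6614 0.3735 0.1537]
[(692, 446, 1), (693, 416, -2), (693, 383, 1), (693, 352, 0), (692, 319, 3), (693, 288, -1), (693, 256, 0), (692, 224, 3), (693, 193, 1), (692, 161, 2)]
[(665, 445, 0), (666, 414, -2), (665, 382, 0), (651, 326, 67), (652, 299, 61), (665, 287, 2), (665, 255, 1), (666, 224, -2), (665, 192, 2), (665, 161, -1)]
[(638, 444, 0), (638, 41
[... 2544 characters left out ...]
27), (498, 391, 1)]
[(628, 143, 2), (617, 168, 0), (622, 195, 15), (629, 221, 31), (636, 246, 46), (640, 270, 59), (640, 293, 67), (638, 315, 73), (636, 337, 79), (562, 366, 19), (533, 394, 2)]
[(657, 151, 1), (648, 176, 0), (640, 200, 2), (628, 225, -1), (639, 250, 20), (644, 274, 34), (657, 297, 55), (655, 319, 62), (636, 342, 51), (578, 371, 5), (565, 396, 1)]
[(686, 159, 1), (678, 183, 2), (669, 207, 2), (660, 231, 2), (651, 255, 2), (648, 279, 8), (654, 302, 24), (660, 324, 38), (615, 350, 2), (607, 374, 3), (597, 398, 2)]
[(715, 167, 2), (705, 191, 2), (699, 214, 4), (687, 237, 1), (677, 260, 0), (670, 284, 1), (660, 307, 1), (661, 329, 10), (644, 353, 2), (635, 376, 2), (625, 400, 0)]
```

View pics/crop1.png

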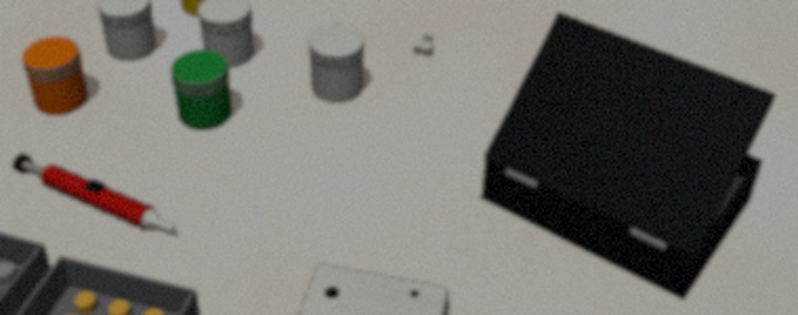

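The crop shows three bare-metal tins, at about (128,28), (226,32) and (336,62), apart from the painted green and orange ones. The lid's outer face slopes up from the hinge clips at (520,177)-(648,238) towards the robot. Next I fit the lid plane.

```bash
python3 - <<'E'
from h import *
np.set_printoptions(precision=4,suppress=True)
Q=[]
for n,(x0,y0,x1,y1) in(("top",(60,140,200,245)),("scene",(315,145,460,280))):
    p,d=load(n); s=cloud(n,d)[y0:y1,x0:x1]; m=(d[y0:y1,x0:x1]>0)&(s[...,2]>.06)&(p[y0:y1,x0:x1].max(-1)<40); Q.append(s[m])
Q=np.vstack(Q)
for i in range(6):
    c=Q.mean(0); n_=np.linalg.svd(Q-c,full_matrices=False)[2][2]; n_*=np.sign(n_[2]); r=(Q-c)@n_
    Q=Q[abs(r)<max(.003,2.5*r.std())]
ang=np.arccos(n_[2]); h=-n_[:2]/np.linalg.norm(n_[:2])  # toward robot: n tilts toward? 
ex=np.r_[-h,0]
# up-slope dir
up=np.array([0,0,1])-n_*n_[2]; up/=np.linalg.norm(up)
ex=-np.r_[up[:2],0]; ex/=np.linalg.norm(ex); ey=np.cross([0,0,1],ex)
print("n",n_,"angle",ang,"rms",((Q-c)@n_).std(),"ex",ex,"yaw",np.degrees(np.arctan2(ex[1],ex[0])))
S=(Q-c)@np.stack([up,ey]).T
lo,hi=np.percentile(S,.5,0),np.percentile(S,99.5,0); print(lo,hi,hi-lo)
ymid=(lo[1]+hi[1])/2; top=c+up*hi[0]+ey*ymid
# outer face meets z: hinge underside z=.05
under=c-n_*.006; t=(.05-under[2])/up[2]; hinge=under+up*t+ey*ymid
edge=hinge+up*.15+n_*.006
mid=hinge-ex*.075; mid[2]=.056
print("edge by extents",top,"edge by hinge",edge,"hinge",hinge,"case_mid",mid)
# closing arc of a contact point at 12mm from the edge
for a in np.r_[np.linspace(ang,0,9)]:
    u=-ex*np.cos(a)+np.array([0,0,1])*np.sin(a); nn=ex*np.sin(a)+np.array([0,0,1])*np.cos(a)
    print(round(a,3),(hinge+u*.135+nn*.006)*100)
E
```

```text
n [ 0.603  -0.18    0.7771] angle 0.6806773951508457 rms 0.0012605899486744661 ex [ 0.9582 -0.286  -0.    ] yaw -16.619340993254276
[-0.0717 -0.1021] [0.0703 0.095 ] [0.142  0.1972]
edge by extents [0.5278 0.2711 0.1498] edge by hinge [0.5287 0.2708 0.1491] hinge [0.6368 0.2386 0.05  ] case_mid [0.5649 0.26   0.056 ]
0.681 [53.9837 26.7493 13.9621]
0.596 [53.2889 26.9566 13.0702]
0.511 [52.6693 27.1416 12.1199]
0.425 [52.1294 27.3027 11.1181]
0.34 [51.6729 27.439  10.072 ]
0.255 [51.3033 27.5493  8.9892]
0.17 [51.0232 27.6329  7.8775]
0.085 [50.8347 27.6892  6.7451]
0.0 [50.739  27.7177  5.6   ]
```

The lid is open 0.68 rad and the case middle is at about (0.565, 0.260). I'll shut the fingers and move to just above the lid near its free edge.

```bash
python3 -m crank '[[[0,1.56,4.57,0,0,0,1],[0,1.56,4.57,0,0,0,1],[0,1.56,4.57,0,0,0,1],[0,1.56,4.57,0,0,0,1],[0,1.56,4.57,0,0,0,1],[0,1.56,4.57,0,0,0,1],[0,1.56,4.57,0,0,0,1],[0,1.56,4.57,0,0,0,1],[0,1.56,4.57,0,0,0,1],[0,1.56,4.57,0,0,0,1],[0,1.56,4.57,0,0,0,1],[0,1.56,4.57,0,0,0,1],[0,1.56,4.57,0,0,0,1],[0,1.56,4.57,0,0,0,1],[0,1.56,4.57,0,0,0,1],[0,1.56,4.57,0,0,0,1],[0,1.56,4.57,0,0,0,1],[0,1.56,4.57,0,0,0,1],[0,0,0,-1,0,0,1],[0,0,0,-1,0,0,0]]]' 60
```

```text
clock: 2.6
position: [0.5546, 0.2604, 0.2102]
ee_rot: [0.924, 0.383, -0.001, 0.0]
ft_force: [-0.0, -0.3, -0.2]
grip_width: 0.002
grasp_force: 0.0
```

```bash
python3 -m crank '[[[0,0,0.1,-2,0,0,0],[0,0,0.1,-2,0,0,0],[0,0,0,-2,0,0,0],[0,0,0,-2,0,0,0],[0,-0.5,0.15,-0.8,0,0,0],[0,-0.5,0.15,-0.8,0,0,0],[0,-0.5,0.15,-0.9,0,0,0],[0,-0.5,0.15,-0.9,0,0,0],[0,-0.13,0.04,-0.65,0,0,0],[0,-0.13,0.04,-0.65,0,0,0],[0,-0.13,0.04,-0.65,0,0,0],[0,-0.13,0.04,-0.65,0,0,0],[0,-0.13,0.04,-0.65,0,0,0],[0,-0.13,0.04,-0.5,0,0,0],[0,0,0,-0.2,0,0,0],[0,0,0,0,0,0,0]]]'
```

```text
clock: 4.6
position: [0.527, 0.2712, 0.0577]
ee_rot: [0.924, 0.383, -0.0, 0.0]
ft_force: [-0.1, -0.4, 0.2]
grip_width: -0.003
grasp_force: 0.0
```

```bash
python3 -m crank '[[[0,0,0,-0.15,0,0,0],[0,0,0,-0.15,0,0,0],[0,0,0,0,0,0,0],[0,0,0,0,0,0,0]]]'
```

```text
clock: 5.1
position: [0.5273, 0.2714, 0.0565]
ee_rot: [0.924, 0.383, 0.0, 0.0]
ft_force: [-5.7, -4.5, 16.3]
grip_width: -0.003
grasp_force: 7.9
```

```bash
python3 -m crank '[[[0,0,0,3,0,0,0],[0,0,0,4,0,0,0],[0,0,0,4,0,0,0],[8.54,-0.37,-3.96,0,0,0,0],[8.54,-0.37,-3.96,0,0,0,0],[8.54,-0.37,-3.96,0,0,0,0],[8.54,-0.37,-3.96,0,0,0,0],[8.54,-0.37,-3.96,0,0,0,0],[8.54,-0.37,-3.96,0,0,0,0],[8.54,-0.37,-3.96,0,0,0,0],[8.54,-0.37,-3.96,0,0,0,0],[8.54,0,0,0,0,0,0],[8.54,0,0,0,0,0,0]]]'
python3 - <<'E'
from h import *
np.set_printoptions(precision=4,suppress=True)
p,d=eyes.camera("top"); W=cloud("top",d)
m=(abs(W[...,0]-.565)<.06)&(abs(W[...,1]-.26)<.08); q=W[m&(d>0)]
A=np.c_[q[:,:2]-[.565,.26],np.ones(len(q))]; s=np.linalg.lstsq(A,q[:,2],rcond=None)[0]; print("lid slope,z",s,len(q))
m=(W[...,2]>.045)&(W[...,2]<.068)&(abs(W[...,0]-.565)<.16)&(abs(W[...,1]-.26)<.16)
print(cv2.minAreaRect(W[m][:,:2].astype(np.float32)))
E
```

```text
clock: 6.72
position: [0.4975, -0.0448, 0.165]
ee_rot: [0.924, 0.383, 0.0, -0.0]
ft_force: [0.4, 1.0, 0.2]
grip_width: 1.0
grasp_force: 0.0
lid slope,z [-0.0002  0.0014  0.0568] 4248
((0.564431369304657, 0.2599467933177948), (0.20138059556484222, 0.15831680595874786), 73.3631591796875)
```

The lid is closed, with a flat top at z = 57 mm and case middle (0.5645, 0.260). Now I heft the left tin.

```bash
cat > w.py <<'E'
from h import *
F=[];t=[]
for i in range(8):
    eyes.camera("wrist"); o=manip.get_obs(); F.append(o["ft_force"]); t.append(o["tau"])
print("F",np.mean(F,0).round(2),np.std(F,0).round(2),"tau",np.mean(t,0).round(2),"grip",o["grasp_force"],o["grip_width"],o["position"],o["clock"])
E
python3 w.py
python3 -m crank '[[[8.54,0,0,-4,0,0,0],[8.54,0,0,-4,0,0,0],[8.54,0,0,-3,0,0,0],[8.54,0,0,-2.5,0,0,0],[8.54,0,0,-1.4,0,0,0],[8.54,0,0,0,0,0,0],[4,0,0,0,0,0,0],[4,0,0,0,0,0,0],[4,0,0,0,0,0,0],[4,0,0,0,0,0,0],[4,0,0,0,0,0,0],[4,0,0,0,0,0,0]]]' 60
```

```text
F [ 0.23  0.24 -0.07] [0.47 0.38 0.31] tau [ 1.000e-01 -4.122e+01 -3.640e+00 -3.678e+01  2.000e-02  0.000e+00
 -1.000e-02] grip 0.0 0.9996401901491918 [ 0.49742933 -0.04526643  0.16481337] 7.175
clock: 8.68
position: [0.4983, -0.0456, 0.0171]
ee_rot: [0.924, 0.383, 0.001, 0.001]
ft_force: [-1.3, -0.1, 5.7]
grip_width: 0.644
grasp_force: 62.7
```

```bash
python3 -m crank '[[[4,0,0,1,0,0,0],[4,0,0,2,0,0,0],[4,0,0,2,0,0,0],[4,0,0,0,0,0,0],[4,0,0,0,0,0,0],[4,0,0,0,0,0,0],[4,0,0,0,0,0,0]]]'; python3 w.py
```

```text
clock: 9.55
position: [0.4971, -0.0455, 0.0653]
ee_rot: [0.924, 0.383, -0.0, -0.0]
ft_force: [-0.3, -1.1, -3.6]
grip_width: 0.645
grasp_force: 63.8
F [ 0.18 -0.01 -2.62] [0.72 0.48 0.32] tau [-0.000e+00 -4.746e+01 -6.290e+00 -3.348e+01  1.000e-02  0.000e+00
 -0.000e+00] grip 63.82261462043971 0.6455163141081168 [ 0.49743563 -0.04552441  0.06582815] 9.95
```

Left tin weighs about 0.26 kg. I put it back and go to the middle tin.

```bash
python3 -m crank '[[[4,0,0,-2,0,0,0],[4,0,0,-2,0,0,0],[4,0,0,-0.5,0,0,0],[4,0,0,-0.4,0,0,0],[4,0,0,0,0,0,0],[8.54,0,0,0,0,0,0],[8.54,0,0,0,0,0,0],[8.54,0,0,0,0,0,0],[8.54,0,0,0,0,0,0],[8.54,0,0,3,0,0,0],[8.54,0,0,6,0,0,0],[8.54,0,0,5.9,0,0,0],[8.54,-0.47,-4.5,0,0,0,0],[8.54,-0.47,-4.5,0,0,0,0],[8.54,-0.46,-4.4,0,0,0,0],[8.54,0,0,0,0,0,0],[8.54,0,0,0,0,0,0]]]'; python3 w.py
python3 - <<'E'
from h import *
p,d=eyes.camera("top"); W=cloud("top",d); cv2.imwrite("pics/t2.png",p[:,:,::-1])
for x,y in((.497,-.0455),(.483,-.18),(.511,-.288)):
    w=W.reshape(-1,3); m=(abs(w[:,2]-.062)<.008)&(np.hypot(w[:,0]-x,w[:,1]-y)<.045); print(m.sum(),w[m].mean(0).round(4))
E
```

```text
clock: 12.08
position: [0.4835, -0.1788, 0.1658]
ee_rot: [0.924, 0.383, 0.0, -0.0]
ft_force: [1.1, 0.7, -0.0]
grip_width: 1.0
grasp_force: 0.0
F [ 0.3   0.06 -0.11] [0.62 0.47 0.53] tau [ 2.500e-01 -4.484e+01 -3.560e+00 -3.688e+01  3.000e-02  0.000e+00
 -0.000e+00] grip 0.0 1.0006260508959095 [ 0.48350431 -0.17915499  0.1658764 ] 12.475
600 [ 0.4979 -0.0451  0.0616]
296 [ 0.4896 -0.1693  0.0614]
0 [nan nan nan]<stdin>:4: RuntimeWarning: Mean of empty slice.
  ret = um.true_divide(
```

The left tin stands upright where it was. Next the middle tin.

```bash
python3 -m crank '[[[8.54,0,-0.1,-4,0,0,0],[8.54,0,0,-4,0,0,0],[8.54,0,0,-3,0,0,0],[8.54,0,0,-2.5,0,0,0],[8.54,0,0,-1.4,0,0,0],[8.54,0,0,0,0,0,0],[4,0,0,0,0,0,0],[4,0,0,0,0,0,0],[4,0,0,0,0,0,0],[4,0,0,0,0,0,0],[4,0,0,0,0,0,0],[4,0,0,1,0,0,0],[4,0,0,2,0,0,0],[4,0,0,2,0,0,0],[4,0,0,0,0,0,0],[4,0,0,0,0,0,0],[4,0,0,0,0,0,0],[4,0,0,0,0,0,0]]]' 60; python3 w.py
```

```text
clock: 14.78
position: [0.4831, -0.1804, 0.0662]
ee_rot: [0.924, 0.383, -0.0, -0.0]
ft_force: [-0.2, -1.2, -2.1]
grip_width: 0.645
grasp_force: 63.6
F [-0.12  0.1  -2.  ] [0.32 0.43 0.53] tau [-0.000e+00 -5.041e+01 -5.800e+00 -3.343e+01  2.000e-02  0.000e+00
 -0.000e+00] grip 63.588759899139404 0.6448894526093807 [ 0.48339693 -0.18055252  0.06681187] 15.175
```

The middle tin weighs about 0.2 kg. The left and middle tins differ by less than 0.15 kg, so the right tin must be the heaviest. I return the middle one and take the right one.

```bash
python3 -m crank '[[[4,0,0,-2,0,0,0],[4,0,0,-2,0,0,0],[4,0,0,-0.5,0,0,0],[4,0,0,-0.4,0,0,0],[4,0,0,0,0,0,0],[8.54,0,0,0,0,0,0],[8.54,0,0,0,0,0,0],[8.54,0,0,0,0,0,0],[8.54,0,0,0,0,0,0],[8.54,0,0,3,0,0,0],[8.54,0,0,6,0,0,0],[8.54,0,0,5.9,0,0,0],[8.54,0.92,-3.6,0,0,0,0],[8.54,0.92,-3.6,0,0,0,0],[8.54,0.92,-3.6,0,0,0,0],[8.54,0,0,0,0,0,0],[8.54,0,0,0,0,0,0]]]'
python3 -m crank '[[[8.54,0,0,-4,0,0,0],[8.54,0,0,-4,0,0,0],[8.54,0,0,-3,0,0,0],[8.54,0,0,-2.5,0,0,0],[8.54,0,0,-1.4,0,0,0],[8.54,0,0,0,0,0,0],[4,0,0,0,0,0,0],[4,0,0,0,0,0,0],[4,0,0,0,0,0,0],[4,0,0,0,0,0,0],[4,0,0,0,0,0,0],[4,0,0,1,0,0,0],[4,0,0,2,0,0,0],[4,0,0,2,0,0,0],[4,0,0,0,0,0,0],[4,0,0,0,0,0,0],[4,0,0,0,0,0,0],[4,0,0,0,0,0,0]]]' 60; python3 w.py
```

```text
clock: 17.3
position: [0.511, -0.2877, 0.1666]
ee_rot: [0.924, 0.383, 0.0, -0.0]
ft_force: [0.6, 1.0, -0.3]
grip_width: 1.004
grasp_force: 0.0
clock: 19.55
position: [0.5107, -0.2883, 0.0672]
ee_rot: [0.924, 0.383, -0.0, -0.0]
ft_force: [-0.3, 0.3, -6.0]
grip_width: 0.64
grasp_force: 64.6
F [ 0.33 -0.45 -5.51] [0.47 0.4  0.36] tau [ 0.000e+00 -6.345e+01 -7.820e+00 -3.576e+01  2.000e-02  1.000e-02
 -0.000e+00] grip 64.57324851304293 0.641070138851556 [ 0.51103392 -0.28855018  0.06781505] 19.95
```

The right tin weighs about 0.55 kg and is the heaviest. I carry it over the case.

```bash
python3 -m crank '[[[4,0,0,3,0,0,0],[4,0,0,3,0,0,0],[4,0,0,3,0,0,0],[4,0.2,1.5,0,0,0,0],[4,0.35,3.6,0,0,0,0],[4,0.4,4.2,0,0,0,0],[4,0.4,4.2,0,0,0,0],[4,0.4,4.2,0,0,0,0],[4,0.4,4.2,0,0,0,0],[4,0.4,4.2,0,0,0,0],[4,0.4,4.2,0,0,0,0],[4,0.4,4.2,0,0,0,0],[4,0.4,4.2,0,0,0,0],[4,0.4,4.2,0,0,0,0],[4,0.4,4.2,0,0,0,0],[4,0.4,4,0,0,0,0],[4,0.3,2.5,0,0,0,0],[4,0.1,1.3,0,0,0,0],[4,0,0,0,0,0,0],[4,0,0,0,0,0,0]]]'
python3 -m crank '[[[4,0,0,0,0,0,0],[4,0,0,0,0,0,0],[4,0,0,0,0,0,0],[4,0,0,0,0,0,0]]]'; python3 w.py
python3 - <<'E'
from h import *
for n in("top","scene"):
    p,d=eyes.camera(n); W=cloud(n,d).reshape(-1,3); cv2.imwrite(f"pics/{n}9.png",p[:,:,::-1])
    for x,y in((.497,-.0455),(.483,-.18)):
        m=(abs(W[:,2]-.062)<.008)&(np.hypot(W[:,0]-x,W[:,1]-y)<.045); print(n,m.sum(),W[m].mean(0).round(4))
E
```

```text
clock: 22.45
position: [0.5646, 0.259, 0.1574]
ee_rot: [0.924, 0.382, -0.0, 0.0]
ft_force: [-0.0, -0.6, -4.9]
grip_width: 0.641
grasp_force: 65.7
clock: 22.95
position: [0.5645, 0.2604, 0.1579]
ee_rot: [0.924, 0.383, 0.0, 0.0]
ft_force: [0.3, -0.1, -5.4]
grip_width: 0.643
grasp_force: 65.7
F [-0.04  0.05 -5.1 ] [0.48 0.43 0.46] tau [ 4.000e-02 -6.405e+01 -1.268e+01 -3.844e+01  2.000e-02  1.000e-02
  0.000e+00] grip 65.70453396532685 0.6411133232888704 [0.56449715 0.26047072 0.15782701] 23.35
top 602 [ 0.4978 -0.0451  0.0615]
top 603 [ 0.4834 -0.1798  0.0617]
scene 392 [ 0.5026 -0.0416  0.062 ]
scene 349 [ 0.4887 -0.1759  0.0619]
```

View pics/scene9.png

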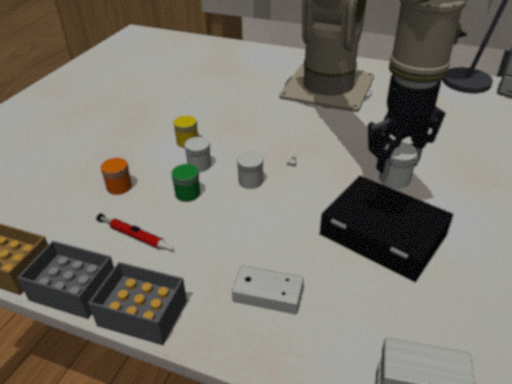

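The picture shows the tin held upright at (400,165) above the closed case at (388,225). The two lighter tins stand at (198,153) and (250,170). The pump, jack and enclosure are where they were.

```bash
python3 -c "
from workcell import job
print(job.hand_in())"
```

```text
the job is handed in; nothing more can be done
None
```

I closed the lid, found the right-hand tin heaviest (about 0.55 kg, against 0.26 and 0.20) and handed the job in with it held upright about 11 cm (tin centre) above the closed case, the two lighter tins standing on the bench; `hand_in()` returned no verdict.

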